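# Right a toppled reagent cartridge and scan it in

### The job

The tall blue reagent cartridge has toppled over in the aluminium lane: stand it upright on its foot in the lane between its neighbours and let go. Then pick up the hand scanner and, without touching the cartridge, hold its window about 9 cm from the barcode label, centred and square to it, steady for at least one second, and put the scanner back on its rest as it was, nose the same way. The jar and pot in the lane and the bottle, jug and tip rack on the bench must stay where they are.

Things in the scene. Friction and masses are not known exactly. Their poses are not given: they have to be found in the camera images.
- lane: Aluminium lane fixed on the bench: a straight channel 390 mm long (its y axis), 74 mm wide (its x axis), floor 4 mm thick, rails 5 mm thick round it rising to 14 mm above the bench; 64 mm clear between the long rails. Origin: centre of its underside on the bench.
- cartridge: Blue box, white band at its foot, about 0.3 kg. 60 mm wide (own z), 46 deep (own y), tall along own x: 139 mm at the back, 111 at the front (top slopes 30 degrees to the front). Origin: centre of the foot's underside; own x points foot to top, own y to the front. Starts lying on a 46 mm wide side in the lane, its 60 mm width vertical (own z up), own x along the lane's +y, front to the robot.
- label: White barcode label with black bars, 44 x 56 mm, covering the cartridge's sloping top (part of the cartridge, origin 125 mm above its foot). Origin: centre of the label; own z is its outward normal, 0.866 x + 0.5 y in the cartridge's axes: when the cartridge stands it looks 60 degrees upward and to the front.
- scanner: White hand scanner, 0.24 kg. Handle: bar 120 mm long (own x -65 to +55 mm), 30 wide (y), 30 high (z 0 to 30). Head 70 x 44 x 40 mm on the front end, bent 60 degrees down, reaching 42 mm below the handle and 103 mm ahead. Origin: on the handle's underside, x to the nose, z up. On the rest the origin is 70 mm above the bench; the handle is free for fingers from x -40 to +15 mm.
- window: Red window on the end of the scanner's head, 34 x 28 mm (part of the scanner, at x 85.6, y 0, z -32.5 mm in the scanner's axes). Origin: centre of the window; own x is the beam direction, 0.5 x - 0.866 z in the scanner's axes: with the handle level the beam points 60 degrees downward and ahead.
- rest: Grey scanner rest fixed on the bench: base 150 x 80 x 10 mm, two posts 15 mm long, 50 wide, centred at own x -50.5 and +25.5 mm, tops 70 mm above the bench, with side lips 8 mm high, 40 mm apart, round the 30 mm wide handle. Origin on the bench; the scanner sits with its origin 70 mm straight above it, axes parallel.
- jar: Amber jar with black lid, 52 mm diameter, 78 mm high, standing in one end of the lane. Origin: centre of its underside.
- pot: White pot with red lid, 52 mm diameter, 74 mm high, standing in one end of the lane. Origin: centre of its underside.
- wash_bottle: White wash bottle with blue cap, 60 mm diameter, 190 mm high, on the bench. Origin: centre of its underside.
- jug: Blue jug with blue lid, 78 mm diameter, 102 mm high, on the bench. Origin: centre of its underside.
- tip_rack: Red pipette tip rack 80 x 115 mm (own x, y), 54 mm high. Origin: centre of its underside.
Not all that is in view belongs to the job. Leave any purple or turquoise look-alike of the scanner alone.

How it is judged:
On the way, in this order (a step that is already met when the one before it is completed fails the run):
1. the cartridge stands upright in the lane, released and at rest (angle between cartridge's own x axis and vertical below 0.12 rad and x of cartridge in the frame of lane between -0.03 and 0.03 m and y of cartridge in the frame of lane between -0.17 and 0.17 m and z of cartridge in the frame of lane below 0.012 m and linear speed of cartridge below 0.02 m/s and angular speed of cartridge below 0.2 rad/s and contact force between the fingers and cartridge below 0.05 N), for 0.3 s.
2. the held scanner is aimed at the label for a second: label 40 to 140 mm ahead of the window, within 18 mm of the beam, square within 20 degrees, slower than 20 mm/s (x of label in the frame of window between 0.04 and 0.14 m and y of label in the frame of window between -0.018 and 0.018 m and z of label in the frame of window between -0.018 and 0.018 m and angle between the x axis of window and the z axis of label, either way round below 0.35 rad and z of window in the frame of label above 0.03 m and linear speed of scanner below 0.02 m/s and angular speed of scanner below 0.15 rad/s and contact force between the fingers and scanner above 0.5 N and angle between cartridge's own x axis and vertical below 0.12 rad and x of cartridge in the frame of lane between -0.03 and 0.03 m and y of cartridge in the frame of lane between -0.17 and 0.17 m and z of cartridge in the frame of lane below 0.012 m), for 1 s.
At the end, for the whole second after the job is handed in: The cartridge stands upright (within 7 degrees) on the lane's floor, its foot's centre within 30 mm of the lane's centre line, at rest; the scanner lies level on its rest, within 15 mm and 11 degrees of its place, nose the same way, at rest (angle between cartridge's own x axis and vertical below 0.12 rad and x of cartridge in the frame of lane between -0.03 and 0.03 m and y of cartridge in the frame of lane between -0.17 and 0.17 m and z of cartridge in the frame of lane below 0.012 m and linear speed of each of cartridge, scanner below 0.02 m/s and angular speed of cartridge below 0.2 rad/s and horizontal distance between scanner and rest below 0.015 m and angle between scanner's own z axis and vertical below 0.1 rad and z of scanner in the frame of rest between 0.064 and 0.076 m and angle between the x axis of scanner and the x axis of rest, either way round below 0.2 rad and x of window in the frame of rest above 0.05 m); the robot touches nothing.
It fails at once if a neighbour in the lane is shifted by more than 25 mm or tipped (distance of any of jar, pot from where it was at the start of the episode above 0.025 m or angle between any of jar, pot's own z axis and vertical above 0.25 rad).
It fails at once if the wash bottle, jug or tip rack is shifted by more than 25 mm or tipped (distance of any of wash_bottle, jug, tip_rack from where it was at the start of the episode above 0.025 m or angle between any of wash_bottle, jug, tip_rack's own z axis and vertical above 0.25 rad).
It fails at once if the scanner touches the cartridge (contact force between scanner and cartridge above 0.3 N).
It also fails if it takes over 72 s, if anything falls off the work surface, if the arm or the gripper's body presses on something with over 40 N, if the wrist force passes 120 N, or if a joint passes its speed limit or range.

### The arm

A 7-joint arm with a two-finger parallel gripper is mounted at the origin on the work surface. World frame = base frame: x ahead of the robot, y to its left, z up, the work surface at z = 0. Lengths are in m, angles in rad, forces in N, time in s.
With the tool pointing down it reaches from about 0.4 to 0.85 m from the base axis. Payload 10.4 kg.
Tool frame: the origin (TCP) lies at the very end of the fingers, on their centre line; the grasp point (between the pads) lies 19 mm behind it (manip.grip_point_offset is the distance from the TCP to the grasp point, in m); z points along the fingers, y is the line along which they close (so a half turn about z gives the same grasp; the last joint's range is limited). The gripper opens to 85 mm and grips with 20 to 120 N. Pads are 22 mm wide; open, the fingers measure 114 mm over their backs; the gripper's body (76 mm by 85 mm) begins 54 mm behind the grasp point. The pads swing forward as they close: fully open they stand 13 mm farther back than shut.
Start: joints at [-1.296, 0.332, -0.065, 1.46, 0.022, 1.35, -0.088], TCP at [0.183, 0.598, 0.231] pointing down, gripper open.
Joint ranges: [-2.6, 2.6], [-0.5, 2.12], [-1.47, 1.34], [0.16, 2.42], [-1.27, 4.41], [0.06, 2.06], [-2.6, 2.6]. Speed limits (rad/s): [2.22, 2.22, 2.79, 2.79, 3.14, 3.14, 3.14].

### API

Orientations are given as a unit quaternion [x, y, z, w].
In Python, from workcell import manip gives the robot as it stands. The module is installed in compiled form; this text tells all that it offers.
- The arm moves only by the tool step_arm, never from a script. Its argument "moves" is a list of rows, each a list of 7 numbers: the closure, from 0 (fully open) to 1 (shut), then the shift along the world's x, y, z in mm, then the turn, a rotation vector about the world's x, y, z in rad. In form: [[grip, tx, ty, tz, ax, ay, az], ...]. A call has 1 to 10 rows; each row is the pose to reach, as a shift and turn from the pose commanded when the call began; what a row does not reach only later rows make up. A row lasts 1/10 s, in which the tool goes at most 50 mm and 8.59 degrees, less where a joint would pass 70% of its speed; a pose out of reach is approached as far as the arm can. A call with a gripper value outside its range is refused whole. The fingers move at their own pace and stop on an object; "grip_force" is the grip in N (left out, the last holds). Time passes only in rows, so rows that repeat a pose let the fingers close. It gives the time, the measured TCP pose, the force, the opening and the grip force at its end, in the units of the state.
- manip.get_obs(): the state, without advancing time (a new reading comes with each control period).
- manip.camera(name): name is "scene" or "side" or "wrist"; returns a dict with "image" (384x512x3 uint8, blue, green, red), "K" (3x3 intrinsics, pixels), "dist_coeffs" ([k1, k2, p1, p2, k3] as OpenCV has them; the pictures are not rectified), "rvec" (rotation vector, rad) and "tvec" (3), from world to camera coordinates, as OpenCV has them; the wrist camera has in their place "mount" (4x4, takes a point from camera to tool coordinates, whose origin is the TCP and whose axes are the flange's). Camera axes: x right, y down, z forward; pixel columns grow to the right and rows downward; lengths in m; the calibration is good to about 2 mm. A picture is of the moment at which its call begins: read the wrist's pose just before it. There is no depth.
- manip.hand_in(): hands the job in; it is judged then, once.
The state is a dict: "clock": time; "joint_pos": joint angles; "joint_velocities": joint speeds; "tau": joint torques, N m; "position": TCP position; "ee_rot": TCP orientation; "ft_force": force on the tool from outside, world axes, zero at the start; "torque": the same for the moment, N m; "grip_width": opening from 0.0 (shut) to 1.0 (fully open); "grasp_force": force on a finger pad.
Only numpy, scipy, OpenCV 4.12 (cv2) and the standard library are available. Lean on these libraries where they do the work, as an engineer would, in place of code of your own. Each camera call takes 0.05 s, during which the arm holds its last target. There are 200 camera calls.

## Working session

There is one attempt and no reset: what is moved stays moved. The work goes in short steps, Python scripts to look and compute and a tool call to move; the robot and the scene stay as the last step left them, time stands still between calls to the robot, and variables do not carry over. Pictures are saved under pics/ and viewed, at most 12 in all, crops included, and the job is handed in when it is done.

Besides the shell and the picture viewer there is one more tool, called after ">>>" in YAML: its name, and indented under it one key for each argument. step_arm: Moves the arm, as the interface text tells. Its arguments: {"type":"object","properties":{"moves":{"type":"array","items":{"type":"array","items":{"type":"number"}}},"grip_force":{"type":"number"}},"required":["moves"]}

```bash
mkdir -p pics; cat > h.py <<'E'
import numpy as np, cv2
from scipy.spatial.transform import Rotation as R
from workcell import manip
def cam(n):
    o=manip.get_obs(); c=manip.camera(n)
    K=np.array(c["K"]);d=np.array(c["dist_coeffs"])
    if n=="wrist":
        T=np.eye(4);T[:3,:3]=R.from_quat(o["ee_rot"]).as_matrix();T[:3,3]=o["position"]
        T=T@np.array(c["mount"])
    else:
        r=cv2.Rodrigues(np.array(c["rvec"],float))[0];T=np.eye(4);T[:3,:3]=r.T;T[:3,3]=-r.T@np.array(c["tvec"]).ravel()
    return dict(im=np.array(c["image"]),K=K,d=d,T=T)
def ray(c,p):
    u=cv2.undistortPoints(np.array([[p]],float),c["K"],c["d"])[0,0]
    v=c["T"][:3,:3]@np.array([u[0],u[1],1]);return c["T"][:3,3],v/np.linalg.norm(v)
def onz(c,p,z):
    o,v=ray(c,p);return o+v*(z-o[2])/v[2]
def tri(cs,ps):
    A=np.zeros((3,3));b=np.zeros(3)
    for c,p in zip(cs,ps):
        o,v=ray(c,p);M=np.eye(3)-np.outer(v,v);A+=M;b+=M@o
    return np.linalg.solve(A,b)
def proj(c,P):
    Ti=np.linalg.inv(c["T"]);return cv2.projectPoints(np.array(P,float).reshape(-1,1,3),cv2.Rodrigues(Ti[:3,:3])[0],Ti[:3,3],c["K"],c["d"])[0][:,0]
E
python3 - <<'E'
from h import *
import pickle
cs={n:cam(n) for n in("scene","side")}
pickle.dump(cs,open("c0.pkl","wb"))
for n,c in cs.items():
    cv2.imwrite(f"pics/{n}0.png",cv2.resize(c["im"],(800,600)));print(n,c["T"][:3,3].round(3),c["T"][:3,2].round(2))
o=manip.get_obs();print(o,manip.grip_point_offset)
E
```

```text
scene [1.154 0.641 0.881] [-0.54 -0.47 -0.7 ]
side [-0.073 -0.516  1.099] [ 0.44  0.45 -0.78]
{'clock': 0.1, 'joint_pos': array([-1.29558948,  0.33282991, -0.06469536,  1.4608527 ,  0.02156355,
        1.34991361, -0.088535  ]), 'joint_velocities': array([ 1.11881984e-03, -2.21868245e-03, -4.09734016e-04, -1.73365242e-03,
       -6.46435825e-04,  2.50551177e-05, -6.17670210e-04]), 'tau': array([ 8.92282242e-04, -6.26749778e+01,  4.87489044e-02, -3.92425919e+01,
        1.61891570e-02,  7.01601530e-03, -1.94621236e-06]), 'position': array([0.18328457, 0.59716512, 0.23058442]), 'ee_rot': array([ 1.48367727e-01,  9.88932044e-01, -6.49586396e-04, -8.46795351e-05]), 'ft_force': array([ 0.34591889, -0.25666934, -0.23007437]), 'torque': array([0.02572129, 0.03686778, 0.03112342]), 'grasp_force': 0.0, 'grip_width': 1.0052161091751126} 0.0187
```

View pics/scene0.png

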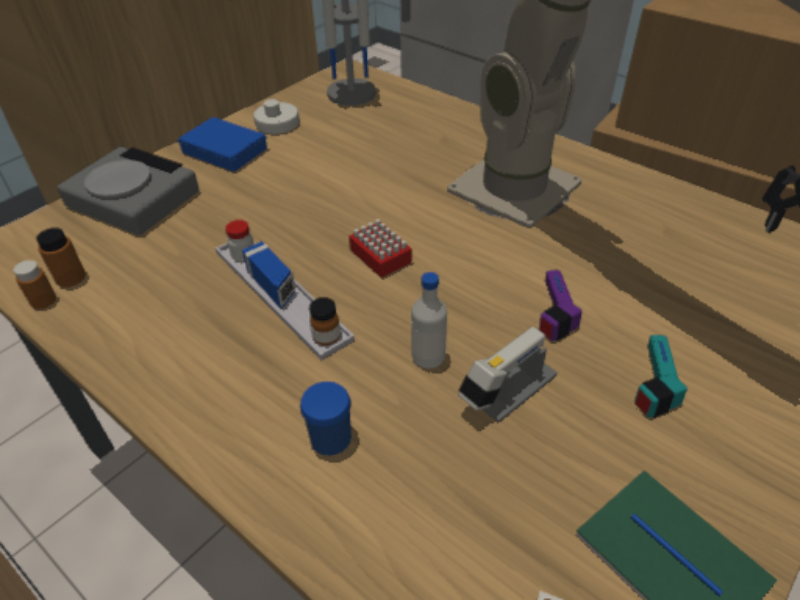

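View pics/side0.png

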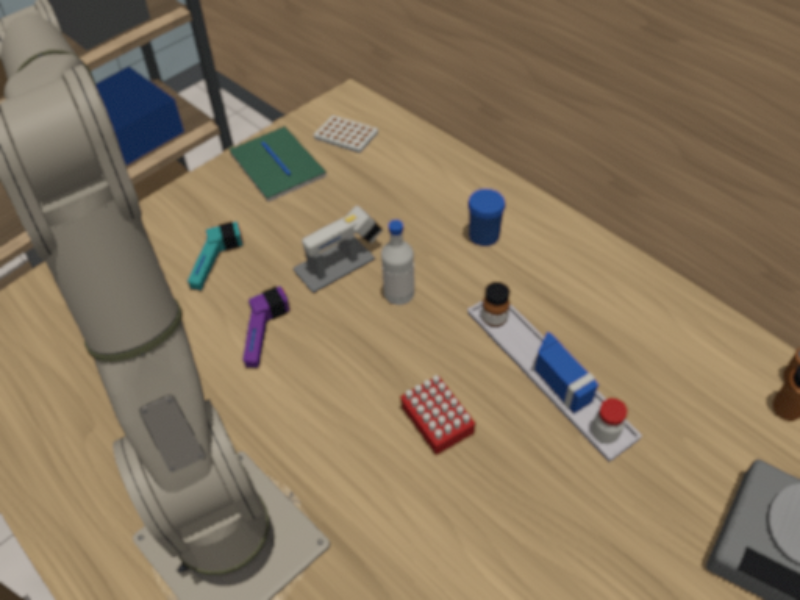

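Scene: lane about (285,295), with the toppled blue cartridge at (270,272), its white band by the red-lid pot (238,240) and its label towards the amber jar (324,322). White scanner on the grey rest at (505,370), its nose at (475,390). Side: cartridge (565,372), scanner (340,235), jug (486,218), bottle (398,270), tip rack (437,413).
Could be mistaken for the cartridge: blue box (222,143), jug (328,418). For the scanner: purple (560,305), turquoise (660,378). I choose the blue one with the white band in the lane, and the white one on the grey rest.

```bash
python3 - <<'E'
from h import *
import pickle
cs=pickle.load(open("c0.pkl","rb"));s,d=cs["scene"],cs["side"];k=.64
def z(c,p,h): return onz(c,np.array(p)*k,h).round(3)
print("lane scene",[z(s,p,.014) for p in((217,247),(353,337),(322,354))])
print("lane side",[z(d,p,.014) for p in((469,310),(507,292+10),(638,436),(610,456))])
def t(a,b): return tri([s,d],[np.array(a)*k,np.array(b)*k]).round(3)
print("jar lid",t((323,306),(497,291)),"pot lid",t((238,229),(613,409)))
print("bottle cap",t((430,279),(396,227)),"jug top",t((327,397),(486,200)))
print("scanner yellow",t((497,362),(351,219)),"rack",z(s,(381,240),.054),z(d,(438,405),.054))
print("handle rear top",t((530,335),(310,240)))
a=s["im"][130:250,120:240];b=s["im"][195:275,280:370]
cv2.imwrite("pics/crop1.png",np.hstack([cv2.resize(a,(400,400)),cv2.resize(b,(400,400))]))
E
```

```text
lane scene [array([ 0.598, -0.351,  0.014]), array([0.605, 0.047, 0.014]), array([0.67 , 0.032, 0.014])]
lane side [array([0.597, 0.039, 0.014]), array([ 0.662, -0.   ,  0.014]), array([ 0.595, -0.35 ,  0.014]), array([ 0.531, -0.337,  0.014])]
jar lid [ 0.625 -0.001  0.079] pot lid [ 0.572 -0.299  0.071]
bottle cap [0.542 0.171 0.183] jug top [0.774 0.159 0.1  ]
scanner yellow [0.554 0.315 0.097] rack [ 0.399 -0.065  0.054] [ 0.389 -0.08   0.054]
handle rear top [0.465 0.326 0.095]
```

View pics/crop1.png

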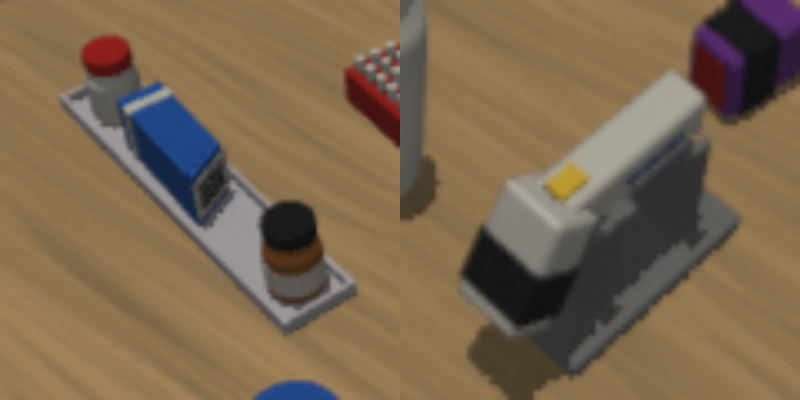

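Crop: left panel shows the cartridge with its white band towards the pot and the barcode facing the jar. Right panel shows the white scanner with a yellow button on the grey rest, nose to the lower left (world +x). Both choices confirmed. Now I'll move the wrist camera over the scanner.

>>> step_arm:
  moves:
    - [0,40,-40,40,0,0,0]
    - [0,75,-75,80,0,0,0]
    - [0,110,-110,110,0,0,0]
    - [0,145,-140,130,0,0,0]
    - [0,180,-170,140,0,0,0]
    - [0,215,-200,140,0,0,0]
    - [0,250,-230,140,0,0,0]
    - [0,270,-250,140,0,0,0]
    - [0,290,-270,140,0,0,0]
    - [0,290,-270,140,0,0,0]

```text
clock: 1.1
position: [0.4772, 0.3223, 0.3711]
ee_rot: [0.153, 0.988, -0.001, 0.001]
ft_force: [0.4, 0.0, 0.4]
grip_width: 0.997
grasp_force: 0.0
```

```bash
python3 - <<'E'
from h import *
import pickle
c=cam("wrist");pickle.dump(c,open("w1.pkl","wb"));o=manip.get_obs()
print(o["clock"],o["position"],o["ee_rot"],c["T"].round(3),c["K"][0,0])
cv2.imwrite("pics/w1.png",c["im"])
E
```

```text
1.15 [0.47500901 0.32518431 0.37095352] [ 1.50779124e-01  9.88567380e-01 -4.37205947e-04  4.21578122e-06] [[ 0.302  0.918  0.258  0.411]
 [ 0.953 -0.29  -0.084  0.343]
 [-0.002  0.272 -0.962  0.513]
 [ 0.     0.     0.     1.   ]] 333.99032772841207
```

View pics/w1.png

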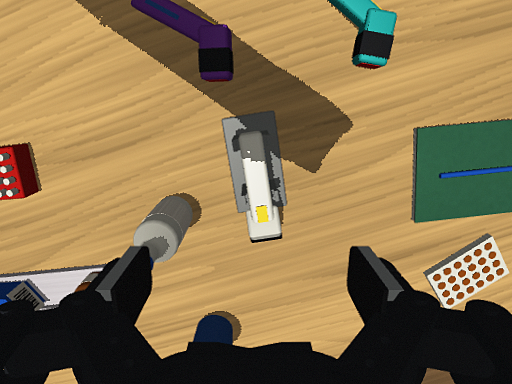

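Wrist: scanner on its rest from (250,135) to (265,240) with the yellow button at (263,214), bottle left at (165,230), tip rack at (10,170), purple at (215,45), turquoise at (375,45). Now to the lane, turning the fingers to close across it.

>>> step_arm:
  moves:
    - [0,10,-48,0,0,0,-0.14]
    - [0,20,-96,0,0,0,-0.28]
    - [0,30,-144,0,0,0,-0.42]
    - [0,42,-192,0,0,0,-0.56]
    - [0,52,-240,0,0,0,-0.7]
    - [0,62,-288,0,0,0,-0.84]
    - [0,72,-336,0,0,0,-0.98]
    - [0,82,-384,0,0,0,-1.12]
    - [0,92,-432,-5,0,0,-1.26]
    - [0,100,-470,-10,0,0,-1.4]

```text
clock: 2.15
position: [0.5735, -0.1438, 0.3612]
ee_rot: [0.752, 0.659, 0.0, 0.0]
ft_force: [0.7, 0.1, 0.4]
grip_width: 1.001
grasp_force: 0.0
```

>>> step_arm:
  moves:
    - [0,4,-15,0,0,0,-0.04]
    - [0,5,-25,0,0,0,-0.04]
    - [0,5,-25,0,0,0,-0.04]

```text
clock: 2.45
position: [0.5785, -0.167, 0.3612]
ee_rot: [0.763, 0.647, -0.0, -0.0]
ft_force: [0.1, 0.1, 0.2]
grip_width: 1.002
grasp_force: 0.0
```

```bash
python3 - <<'E'
from h import *
import pickle
c=cam("wrist");pickle.dump(c,open("w2.pkl","wb"));o=manip.get_obs()
print(o["clock"],o["position"],o["ee_rot"],o["joint_pos"],c["T"].round(3))
cv2.imwrite("pics/w2.png",cv2.resize(c["im"],(800,600)))
E
```

```text
2.5 [ 0.57867635 -0.16595     0.36128968] [ 7.62489082e-01  6.47001000e-01  1.76786252e-04 -2.72949860e-04] [-0.3137311   0.27830417  0.67212217  1.32836485 -0.17252687  1.59322934
  0.17199779] [[ 0.986 -0.158 -0.046  0.589]
 [-0.164 -0.95  -0.267 -0.1  ]
 [-0.001  0.271 -0.963  0.503]
 [ 0.     0.     0.     1.   ]]
```

View pics/w2.png

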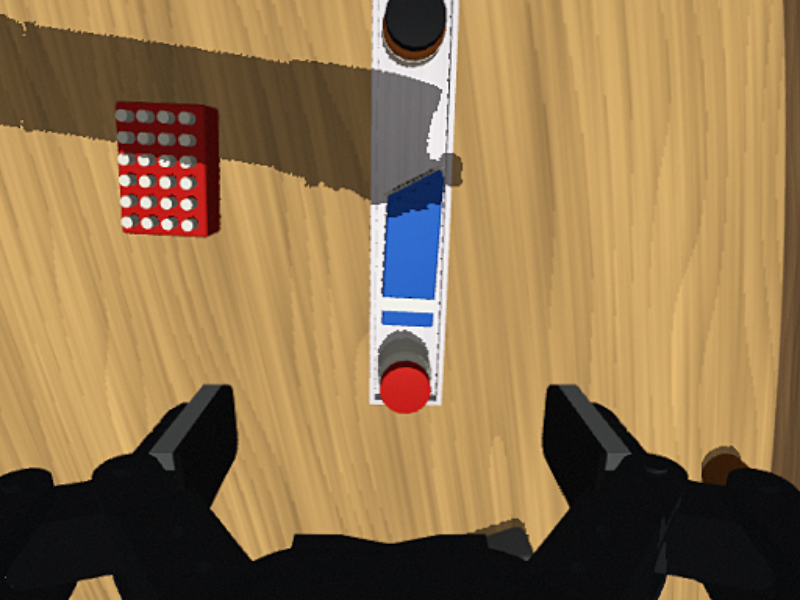

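Wrist: cartridge top face has foot corners (381,325) and (433,326), band at (408,304), tops at front (388,193) and back (442,172). Jar lid at (414,25), pot lid (405,390).

```bash
python3 - <<'E'
from h import *
import pickle
c=pickle.load(open("w2.pkl","rb"));cs=pickle.load(open("c0.pkl","rb"));s=cs["scene"];k=.64
cr=lambda p:np.array([120,130])+np.array(p)/3.333
print("tri footback",tri([c,s],[np.array((433,326))*k,cr((118,101))]),"footfront",tri([c,s],[np.array((381,325))*k,cr((158,85))]))
P={n:onz(c,np.array(p)*k,.064) for n,p in dict(fb=(433,326),ff=(381,325),tb=(442,172),tf=(388,193)).items()}
for n in P:print(n,P[n].round(4))
L={n:onz(c,np.array(p)*k,.014) for n,p in dict(bl=(370,404),br=(440,404),tl=(374,0),tr=(460,0),ml=(371,200),mr=(453,150)).items()}
for n in L:print(n,L[n].round(4))
u=(P["tb"]-P["fb"]);print("len",np.linalg.norm(u),"w",np.linalg.norm(P["fb"]-P["ff"]),"ang",np.degrees(np.arctan2(u[1],u[0])),"angf",np.degrees(np.arctan2(*(P["tf"]-P["ff"])[[1,0]])))
for a,b in(("bl","tl"),("br","tr")):
  v=L[b]-L[a];print(np.degrees(np.arctan2(v[1],v[0])))
print("jar top",onz(c,np.array((414,25))*k,.078),"pot",onz(c,np.array((405,388))*k,.074))
E
```

```text
tri footback [ 0.60254062 -0.25033954  0.0601146 ] footfront [ 0.55754208 -0.24512026  0.05339751]
fb [ 0.6028 -0.2495  0.064 ]
ff [ 0.5575 -0.241   0.064 ]
tb [ 0.6292 -0.119   0.064 ]
tf [ 0.5826 -0.1286  0.064 ]
bl [ 0.5282 -0.3399  0.014 ]
br [ 0.5997 -0.3519  0.014 ]
tl [0.5971 0.0322 0.014 ]
tr [0.6699 0.0204 0.014 ]
ml [ 0.5653 -0.1356  0.014 ]
mr [ 0.6464 -0.1034  0.014 ]
len 0.1330781709840658 w 0.04610433617197554 ang 78.59669026263023 angf 77.42879205688273
79.51603266204125
79.31123133184374
jar top [ 0.62267679 -0.00735509  0.078     ] pot [ 0.56946721 -0.30000146  0.074     ]
```

```bash
cat >> h.py <<'E'
def delta(P,Rt,o=None):
    o=o or manip.get_obs();R0=R.from_quat(o["ee_rot"])
    return ((np.array(P)-o["position"])*1000).round(1),(Rt*R0.inv()).as_rotvec().round(4)
def tool(zdir,ydir):
    z=np.array(zdir,float);z/=np.linalg.norm(z);y=np.array(ydir,float);y-=z*(y@z);y/=np.linalg.norm(y)
    return R.from_matrix(np.c_[np.cross(y,z),y,z])
E
python3 - <<'E'
from h import *
t=np.radians(79);a=np.array([np.cos(t),np.sin(t),0]);r=np.array([a[1],-a[0],0]);Z=np.array([0,0,1])
th=np.radians(30)
zd=-np.sin(th)*a-np.cos(th)*Z
Rt=tool(zd,r)
foot=np.array([.580,-.2455,0]);g=foot+.076*a;g[2]=.042
T=g+.0187*zd
print(T,delta(T,Rt),delta(T-.1*zd,Rt), r)
E
```

```text
[ 0.59271742 -0.18007455  0.02580532] (array([  14. ,  -14.1, -335.5]), array([-0.516 ,  0.0925, -0.0278])) (array([  23.6,   35. , -248.9]), array([-0.516 ,  0.0925, -0.0278])) [ 0.98162718 -0.190809    0.        ]
```

>>> step_arm:
  moves:
    - [0,5,8,-45,-0.12,0.022,-0.007]
    - [0,10,16,-90,-0.24,0.043,-0.014]
    - [0,15,24,-135,-0.36,0.065,-0.02]
    - [0,20,30,-180,-0.48,0.086,-0.026]
    - [0,24,35,-225,-0.516,0.0925,-0.028]
    - [0,24,35,-249,-0.516,0.0925,-0.028]
    - [0,24,35,-249,-0.516,0.0925,-0.028]
    - [0,24,35,-249,-0.516,0.0925,-0.028]

```text
clock: 3.3
position: [0.6029, -0.1315, 0.1134]
ee_rot: [0.746, 0.614, -0.199, 0.165]
ft_force: [1.2, -0.2, -0.4]
grip_width: 1.001
grasp_force: 0.0
```

```bash
python3 - <<'E'
from h import *
t=np.radians(79);a=np.array([np.cos(t),np.sin(t),0]);r=np.array([a[1],-a[0],0]);Z=np.array([0,0,1])
th=np.radians(30);zd=-np.sin(th)*a-np.cos(th)*Z
o=manip.get_obs();print(o["position"],o["joint_pos"],delta([ 0.59271742,-0.18007455,0.02580532],tool(zd,r),o))
c=cam("wrist");cv2.imwrite("pics/w3.png",c["im"])
print(proj(c,[[.5947,-.171,.064],[.580,-.2455,.064]]))
E
```

```text
[ 0.60285574 -0.13147443  0.11344541] [-0.60749264  0.56009074  0.63767641  1.63473851  0.20517278  1.16702462
 -0.31401565] (array([-10.1, -48.6, -87.6]), array([0.0005, 0.0024, 0.0011]))
[[249.8217009  223.9856561 ]
 [249.55522238 282.32883703]]
```

View pics/w3.png

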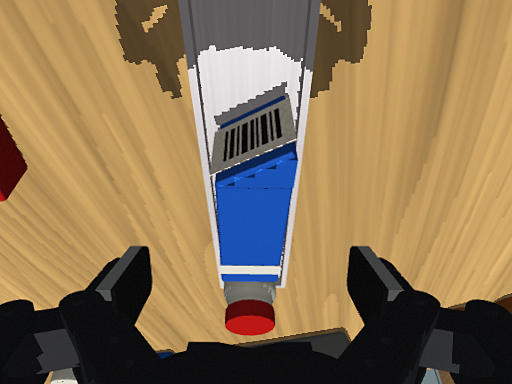

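Wrist: cartridge lies centred between the open fingers, its foot edge at (250,280), label at (253,130), and the lane is clear. Descending and gripping.

>>> step_arm:
  moves:
    - [0,-3,-20,-36,0,0,0]
    - [0,-6,-36,-66,0,0,0]
    - [0,-8,-46,-82,0,0,0]
    - [0,-8,-48,-87,0,0,0]
    - [0,-8,-48,-87,0,0,0]
    - [0.3,-8,-48,-87,0,0,0]
    - [0.6,-8,-48,-87,0,0,0]
    - [0.8,-8,-48,-87,0,0,0]
    - [0.8,-8,-48,-87,0,0,0]
    - [0.8,-8,-48,-87,0,0,0]
  grip_force: 60

```text
clock: 4.35
position: [0.5954, -0.1797, 0.0265]
ee_rot: [0.746, 0.613, -0.199, 0.166]
ft_force: [-0.3, 3.1, 7.5]
grip_width: 0.532
grasp_force: 60.7
```

>>> step_arm:
  moves:
    - [0.8,0,0,0,0,0,0]
    - [0.8,0,0,0,0,0,0]

```text
clock: 4.55
position: [0.5955, -0.1797, 0.0265]
ee_rot: [0.746, 0.613, -0.199, 0.166]
ft_force: [-0.8, 2.7, 6.6]
grip_width: 0.531
grasp_force: 60.7
```

>>> step_arm:
  moves:
    - [0.8,0,0,15,0,0,0]
    - [0.8,0,0,40,0,0,0]
    - [0.8,2,8,75,0,0,0]
    - [0.8,4,20,110,0.1,-0.019,0]
    - [0.8,6,30,120,0.22,-0.043,0]
    - [0.8,6,34,120,0.36,-0.07,0]
    - [0.8,6,34,120,0.5,-0.097,0]
    - [0.8,6,34,120,0.64,-0.124,0]
    - [0.8,6,34,120,0.78,-0.152,0]
    - [0.8,6,34,120,0.78,-0.152,0]

```text
clock: 5.55
position: [0.598, -0.1534, 0.1458]
ee_rot: [0.769, 0.625, 0.105, -0.086]
ft_force: [-1.3, -1.6, -4.1]
grip_width: 0.528
grasp_force: 62.0
```

```bash
python3 -c "
from h import *
o=manip.get_obs();print(o['joint_pos'].round(3),(R.from_quat(o['ee_rot'])).as_matrix().round(3))"
```

```text
[-0.042  0.434  0.477  1.594 -0.487  1.253  0.373] [[ 0.197  0.979  0.054]
 [ 0.943 -0.204  0.263]
 [ 0.268 -0.001 -0.963]]
```

>>> step_arm:
  moves:
    - [0.8,0,0,0,0.12,-0.023,0]
    - [0.8,0,0,0,0.26,-0.05,0]
    - [0.8,0,0,0,0.4,-0.078,0]
    - [0.8,0,0,0,0.54,-0.105,0]
    - [0.8,0,0,0,0.68,-0.132,0]
    - [0.8,0,0,0,0.763,-0.148,0]
    - [0.8,0,0,0,0.763,-0.148,0]
    - [0.8,0,0,0,0.763,-0.148,0]

```text
clock: 6.35
position: [0.6003, -0.1464, 0.1452]
ee_rot: [0.67, 0.55, 0.384, -0.318]
ft_force: [0.2, -0.2, -3.6]
grip_width: 0.533
grasp_force: 62.2
```

```bash
python3 - <<'E'
from h import *
import pickle
o=manip.get_obs();print(o['joint_pos'].round(3),o['position'])
t=np.radians(79);a=np.array([np.cos(t),np.sin(t),0]);r=np.array([a[1],-a[0],0]);Z=np.array([0,0,1])
th=np.radians(60);zd=np.sin(th)*a-np.cos(th)*Z
print(delta(o['position'],tool(zd,r),o))
cs={n:cam(n) for n in("scene","side")};pickle.dump(cs,open("c1.pkl","wb"))
s=cs["scene"]["im"][90:250,110:270];d=cs["side"]["im"][150:310,270:430]
cv2.imwrite("pics/up1.png",np.hstack([cv2.resize(s,(400,400)),cv2.resize(d,(400,400))]))
E
```

```text
[ 0.413  0.733  0.286  1.475 -1.051  1.67   0.796] [ 0.60033574 -0.14635839  0.14518528]
(array([0., 0., 0.]), array([ 0.0022, -0.0045,  0.0012]))
```

View pics/up1.png

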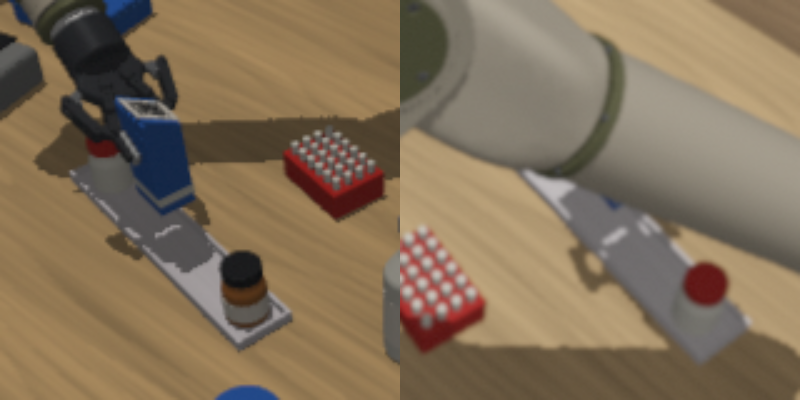

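Scene panel: the held cartridge is upright with its band and foot at (163,212) above the lane, label at the top (150,105). It is clear of the pot (100,160) and the jar (243,290). The side view is blocked by the arm. Checking foot height and tilt by rays.

```bash
python3 - <<'E'
from h import *
import pickle
s=pickle.load(open("c1.pkl","rb"))["scene"]
t=np.radians(79);a=np.array([np.cos(t),np.sin(t),0]);r=np.array([a[1],-a[0],0])
T=np.array([ 0.60033574,-0.14635839,0])
# rays on vertical plane of the +a face (30-7.5 mm ahead of TCP)
f=lambda p:np.array([110,90])+np.array(p)/2.5
for n,p in dict(bb=(163,212),bf=(195,205),tb=(135,127),tf=(185,120)).items():
  o,v=ray(s,f(p));P0=T+.0225*a;k=((P0-o)@a)/(v@a);q=o+v*k
  print(n,q.round(3),"r",((q-T)@r).round(4))
E
```

```text
bb [ 0.625 -0.128  0.084] r 0.0207
bf [ 0.584 -0.12   0.072] r -0.0208
tb [ 0.637 -0.131  0.212] r 0.0327
tf [ 0.579 -0.119  0.193] r -0.0264
```

>>> step_arm:
  moves:
    - [0.8,0,0,-30,0.002,-0.004,0.001]
    - [0.8,0,0,-55,0.002,-0.004,0.001]
    - [0.8,0,0,-65,0.002,-0.004,0.001]
    - [0.8,0,0,-68,0.002,-0.004,0.001]
    - [0.8,0,0,-68,0.002,-0.004,0.001]

```text
clock: 6.95
position: [0.6009, -0.1462, 0.0784]
ee_rot: [0.668, 0.551, 0.387, -0.318]
ft_force: [-0.1, -0.3, -3.2]
grip_width: 0.53
grasp_force: 62.2
```

>>> step_arm:
  moves:
    - [0.8,0,0,-2,0,0,0]
    - [0.8,0,0,-2,0,0,0]

```text
clock: 7.15
position: [0.6007, -0.1467, 0.0762]
ee_rot: [0.668, 0.55, 0.387, -0.318]
ft_force: [0.4, 0.4, -2.9]
grip_width: 0.533
grasp_force: 62.2
```

>>> step_arm:
  moves:
    - [0.8,0,0,-2,0,0,0]
    - [0.8,0,0,-2,0,0,0]

```text
clock: 7.35
position: [0.6003, -0.1466, 0.0734]
ee_rot: [0.668, 0.55, 0.387, -0.319]
ft_force: [-0.1, -0.0, -2.6]
grip_width: 0.529
grasp_force: 62.2
```

>>> step_arm:
  moves:
    - [0.8,0,0,-1.5,0,0,0]
    - [0.8,0,0,-1.5,0,0,0]

```text
clock: 7.55
position: [0.6004, -0.1465, 0.0718]
ee_rot: [0.668, 0.55, 0.387, -0.319]
ft_force: [-0.2, -0.1, -3.7]
grip_width: 0.533
grasp_force: 62.3
```

>>> step_arm:
  moves:
    - [0.8,0,0,-1.5,0,0,0]
    - [0.8,0,0,-1.5,0,0,0]

```text
clock: 7.75
position: [0.6004, -0.1465, 0.0717]
ee_rot: [0.667, 0.55, 0.388, -0.319]
ft_force: [-2.6, -0.7, 5.5]
grip_width: 0.533
grasp_force: 62.9
```

Contact felt. Release and back off along the tool axis.

>>> step_arm:
  moves:
    - [0.5,0,0,0.5,0,0,0]
    - [0.3,0,0,0.5,0,0,0]
    - [0,0,0,0.5,0,0,0]
    - [0,0,0,0.5,0,0,0]
    - [0,0,0,0.5,0,0,0]

```text
clock: 8.25
position: [0.6004, -0.1464, 0.0708]
ee_rot: [0.668, 0.55, 0.387, -0.319]
ft_force: [0.5, 0.2, 0.8]
grip_width: 1.003
grasp_force: 0.0
```

```bash
python3 -c "
from h import *
o=manip.get_obs();print(o['grip_width'],o['grasp_force'],R.from_quat(o['ee_rot']).as_matrix()[:,2].round(3))"
```

```text
1.0026392912488138 0.0 [ 0.167  0.852 -0.497]
```

>>> step_arm:
  moves:
    - [0,-4,-20,13,0,0,0]
    - [0,-9,-46,32,0,0,0]
    - [0,-15,-75,60,0,0,0]
    - [0,-20,-95,95,0,0,0]
    - [0,-22,-100,140,-0.12,0.02,0]
    - [0,-22,-100,185,-0.26,0.05,0]
    - [0,-22,-90,230,-0.4,0.08,0]
    - [0,-22,-60,270,-0.54,0.105,0]
    - [0,-22,-30,300,-0.68,0.13,0]
    - [0,-22,0,310,-0.82,0.16,0]

```text
clock: 9.25
position: [0.5788, -0.1466, 0.386]
ee_rot: [0.768, 0.632, 0.084, -0.063]
ft_force: [0.1, 0.4, 0.4]
grip_width: 1.002
grasp_force: 0.0
```

```bash
python3 - <<'E'
from h import *
import pickle
c=pickle.load(open("w1.pkl","rb"))
q=[onz(c,p,.010) for p in((222,120),(275,111),(286,204),(238,212))];print("base",[x.round(4) for x in q],sum(q)/4)
# scanner pieces by colour
im=c["im"];h=cv2.cvtColor(im,cv2.COLOR_BGR2HSV)
y=cv2.inRange(h,(20,120,120),(35,255,255));y[:190]=0;y[230:]=0;y[:,:240]=0;y[:,290:]=0;m=cv2.moments(y,True);print("yellow",m["m10"]/m["m00"],m["m01"]/m["m00"])
o=manip.get_obs();print(o["position"],o["joint_pos"].round(2))
# target: closing axis near 83deg, above scanner
print(delta([.47,.30,.38],tool([0,0,-1],[.12,.99,0]),o))
cs={n:cam(n) for n in("scene","side")};pickle.dump(cs,open("c2.pkl","wb"))
s=cs["scene"]["im"][100:240,120:260];d=cs["side"]["im"][150:310,270:430]
cv2.imwrite("pics/st.png",np.hstack([cv2.resize(s,(400,400)),cv2.resize(d,(400,400))]))
E
```

```text
base [array([0.4258, 0.295 , 0.01  ]), array([0.437 , 0.3734, 0.01  ]), array([0.5797, 0.3494, 0.01  ]), array([0.5695, 0.2729, 0.01  ])] [0.50300382 0.32268809 0.01      ]
yellow 261.73809523809524 213.75
[ 0.57878182 -0.14661329  0.38601231] [-0.08  0.26  0.47  1.28 -0.33  1.65  0.17]
(array([-108.8,  446.6,   -6. ]), array([-0.1972, -0.1298,  1.6371]))
```

View pics/st.png

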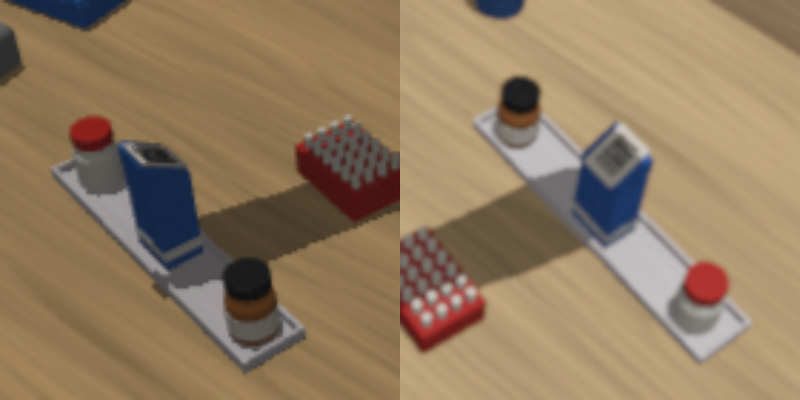

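Both panels: the cartridge stands upright in the lane, label facing up and towards the robot at (617,157) of the side panel. Pot and jar are unmoved. Going to the scanner.

>>> step_arm:
  moves:
    - [0,-10,45,0,-0.018,-0.012,0.146]
    - [0,-20,90,0,-0.035,-0.023,0.292]
    - [0,-30,135,0,-0.053,-0.035,0.438]
    - [0,-40,180,0,-0.07,-0.046,0.584]
    - [0,-50,225,0,-0.088,-0.058,0.73]
    - [0,-60,270,0,-0.106,-0.069,0.876]
    - [0,-70,315,0,-0.123,-0.081,1.022]
    - [0,-80,360,0,-0.141,-0.093,1.168]
    - [0,-90,405,0,-0.158,-0.104,1.314]
    - [0,-95,450,0,-0.176,-0.116,1.46]

```text
clock: 10.35
position: [0.4823, 0.3052, 0.3809]
ee_rot: [0.145, 0.989, 0.006, -0.011]
ft_force: [1.1, 0.1, -0.1]
grip_width: 1.005
grasp_force: 0.0
```

```bash
python3 - <<'E'
from h import *
import pickle
cs=pickle.load(open("c2.pkl","rb"));s,d=cs["scene"],cs["side"];w=pickle.load(open("w1.pkl","rb"));c0=pickle.load(open("c0.pkl","rb"))
t=np.radians(79);a=np.array([np.cos(t),np.sin(t),0]);e=np.array([-a[1],a[0],0]);Z=np.array([0,0,1])
ax=np.array([.6004,-.1465,.004])-.0075*a
L=ax+.125*Z
up=.866*e-.5*Z # slope direction down to the front
C=[ax+.139*Z-.023*e+k*.03*a for k in(-1,1)]+[ax+.111*Z+.023*e+k*.03*a for k in(1,-1)]
F=[ax+.023*e+k*.03*a for k in(1,-1)]
print("side crop",((proj(d,C+F+[L])-[270,150])*2.5+[400,0]).round(0).tolist())
print("scene crop",((proj(s,C+F+[L])-[120,100])*2.857).round(0).tolist())
print("yellow tri",tri([c0["scene"],c0["side"],w],[np.array((497,362))*.64,np.array((351,219))*.64,(261.7,213.7)]))
o=manip.get_obs();t=np.radians(-9.1);x=np.array([np.cos(t),np.sin(t),0])
print(delta([.49,.32,.24],tool([0,0,-1],np.cross(Z,x)),o),o["position"],o["joint_pos"].round(2))
E
```

```text
side crop [[656.0, 152.0], [617.0, 115.0], [581.0, 151.0], [618.0, 189.0], [570.0, 211.0], [605.0, 248.0], [618.0, 152.0]]
scene crop [[116.0, 140.0], [146.0, 169.0], [190.0, 172.0], [160.0, 144.0], [204.0, 252.0], [175.0, 223.0], [153.0, 156.0]]
yellow tri [0.5536858  0.31463539 0.09730544]
(array([   7.7,   14.8, -140.9]), array([-0.0138, -0.0205,  0.1326])) [0.48231188 0.30519731 0.38090698] [-0.63  0.19 -0.01  1.34 -0.02  1.63  0.65]
```

>>> step_arm:
  moves:
    - [0,5,10,-45,-0.01,-0.015,0.1]
    - [0,9,19,-90,-0.014,-0.02,0.133]
    - [0,9,19,-130,-0.014,-0.02,0.133]
    - [0,9,19,-140,-0.014,-0.02,0.133]
    - [0,9,19,-140,-0.014,-0.02,0.133]
    - [0,9,19,-140,-0.014,-0.02,0.133]

```text
clock: 10.95
position: [0.4933, 0.3227, 0.2431]
ee_rot: [0.083, 0.997, 0.001, 0.001]
ft_force: [0.5, 0.3, 0.4]
grip_width: 1.001
grasp_force: 0.0
```

```bash
python3 - <<'E'
from h import *
import pickle
c=cam("wrist");pickle.dump(c,open("w4.pkl","wb"));o=manip.get_obs()
t=np.radians(-9.1);x=np.array([np.cos(t),np.sin(t),0]);Z=np.array([0,0,1]);y=np.cross(Z,x);O=np.array([.503,.3227,.07])
w=lambda p:O+p[0]*x+p[1]*y+p[2]*Z
P=[(-.065,-.015,.03),(-.065,.015,.03),(.02,.015,.03),(.02,-.015,.03),(-.012,0,.03),(-.075,-.04,-.06),(-.075,.04,-.06),(.075,.04,-.06),(.075,-.04,-.06)]
im=c["im"].copy()
for q in proj(c,[w(p) for p in P]):cv2.circle(im,tuple(int(v) for v in q.round()),2,(0,0,255),-1)
cv2.imwrite("pics/w4.png",cv2.resize(im,(800,600)))
print(o["position"],delta([.4912,.3246,.064],tool([0,0,-1],y),o))
E
```

```text
[0.49340445 0.32285628 0.24351896] (array([  -2.2,    1.7, -179.5]), array([-0.0021,  0.0028,  0.0066]))
```

View pics/w4.png

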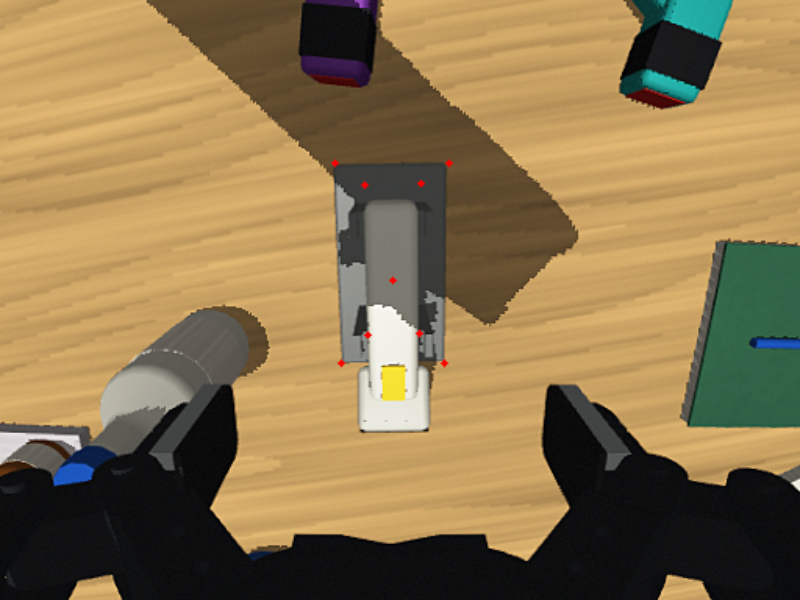

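Wrist with my projected points: rest base corners match its image corners (335,163)…(445,363), and the handle centre column at 392 agrees. The handle's rear edge shows at row 200 rather than the predicted 184, so I'll check the along-handle offset numerically.

```bash
python3 - <<'E'
from h import *
import pickle
c=pickle.load(open("w4.pkl","rb"))
t=np.radians(-9.1);x=np.array([np.cos(t),np.sin(t),0]);Z=np.array([0,0,1]);y=np.cross(Z,x);O=np.array([.503,.3227,.07])
f=lambda *p:(proj(c,[O+p[0]*x+p[1]*y+p[2]*Z])[0]/.64).round(0)
print("cam",c["T"][:3,3],c["T"][:3,2])
for X in(-.065,-.058,-.043,.018,.033,.055):print(X,"z30",f(X,0,.03),"z0",f(X,.025,0),"lip",f(X,.025,.008))
print("head end", f(.103,0,-.02),f(.0856,0,-.0325),f(.09,0,.01))
s=pickle.load(open("c0.pkl","rb"))
for n in("scene","side"):print(n,[ (proj(s[n],[O+X*x+zz*Z])[0]/.64).round(0) for X,zz in((-.065,.03),(-.065,0),(.05,.03),(.103,-.02))])
E
```

```text
cam [0.42433926 0.33328565 0.38530732] [ 0.26821193 -0.04348551 -0.96237798]
-0.065 z30 [392. 184.] z0 [434. 181.] lip [435. 181.]
-0.058 z30 [392. 197.] z0 [434. 193.] lip [435. 194.]
-0.043 z30 [392. 225.] z0 [434. 218.] lip [435. 220.]
0.018 z30 [393. 330.] z0 [432. 315.] lip [433. 319.]
0.033 z30 [393. 355.] z0 [432. 337.] lip [433. 342.]
0.055 z30 [393. 389.] z0 [431. 369.] lip [432. 374.]
head end [393. 420.] [393. 391.] [393. 425.]
scene [array([545., 325.]), array([542., 338.]), array([497., 360.]), array([471., 398.])]
side [array([299., 244.]), array([301., 255.]), array([350., 218.]), array([374., 225.])]
```

>>> step_arm:
  moves:
    - [0,-2,2,-45,0,0,0.006]
    - [0,-2,2,-90,-0.002,0.003,0.006]
    - [0,-2,2,-130,-0.002,0.003,0.006]
    - [0,-2,2,-165,-0.002,0.003,0.006]
    - [0,-2,2,-179,-0.002,0.003,0.006]
    - [0,-2,2,-179,-0.002,0.003,0.006]
    - [0.4,-2,2,-179,-0.002,0.003,0.006]
    - [0.6,-2,2,-179,-0.002,0.003,0.006]
    - [0.8,-2,2,-179,-0.002,0.003,0.006]
    - [0.9,-2,2,-179,-0.002,0.003,0.006]
  grip_force: 60

```text
clock: 12.0
position: [0.491, 0.3249, 0.0631]
ee_rot: [0.079, 0.997, -0.001, -0.001]
ft_force: [-7.6, -3.3, 13.7]
grip_width: 0.344
grasp_force: 58.5
```

>>> step_arm:
  moves:
    - [0.9,0,0,0,0,0,0]
    - [0.9,0,0,0,0,0,0]
    - [0.9,0,0,0,0,0,0]

```text
clock: 12.3
position: [0.491, 0.325, 0.0632]
ee_rot: [0.079, 0.997, -0.001, -0.001]
ft_force: [-0.3, -0.8, 7.1]
grip_width: 0.344
grasp_force: 60.1
```

>>> step_arm:
  moves:
    - [0.9,0,0,10,0,0,0]
    - [0.9,0,0,35,0,0,0]
    - [0.9,0,0,75,0,0,0]
    - [0.9,0,0,115,0,0,0]
    - [0.9,0,0,155,0,0,0]
    - [0.9,0,0,195,0,0,0]
    - [0.9,0,0,225,0,0,0]
    - [0.9,0,-15,230,0,0,0]
    - [0.9,0,-40,230,0,0,0]
    - [0.9,-2,-75,230,0,0,0]

```text
clock: 13.3
position: [0.4876, 0.249, 0.2908]
ee_rot: [0.078, 0.997, -0.002, -0.002]
ft_force: [0.2, -0.6, -1.4]
grip_width: 0.348
grasp_force: 59.5
```

>>> step_arm:
  moves:
    - [0.9,-3,-40,0,0,0,-0.005]
    - [0.9,-6,-80,0,0,0,-0.01]
    - [0.9,-10,-120,0,0,0,-0.015]
    - [0.9,-14,-160,0,0,0,-0.02]
    - [0.9,-17,-200,0,0,0,-0.025]
    - [0.9,-20,-240,0,0,0,-0.03]
    - [0.9,-24,-280,0,0,0,-0.033]
    - [0.9,-27,-320,0,0,0,-0.033]
    - [0.9,-29,-350,0,0,0,-0.033]
    - [0.9,-30,-370,0,0,0,-0.033]

```text
clock: 14.3
position: [0.4566, -0.1236, 0.2911]
ee_rot: [0.097, 0.995, -0.001, -0.002]
ft_force: [0.5, 0.9, -2.4]
grip_width: 0.346
grasp_force: 59.5
```

```bash
python3 - <<'E'
from h import *
import pickle
o=manip.get_obs();a=np.radians(79);Z=np.array([0,0,1])
print(o["position"],o["grasp_force"],o["joint_pos"].round(2),delta([.459,-.1267,.2326],tool(-Z,[np.cos(a),np.sin(a),0]),o))
c=cam("wrist")
# label corners seen by wrist?
ax=np.array([.6004,-.1465,.004])-.0075*np.array([np.cos(a),np.sin(a),0])
print(proj(c,[ax+.125*Z]))
E
```

```text
[ 0.45664007 -0.12361302  0.29105099] 59.50035810470581 [-0.2  -0.05  0.35  1.76  0.02  1.43  1.53] (array([  2.4,  -3.1, -58.5]), array([ 0.0019, -0.0045,  0.0032]))
[[248.35703204 312.05302364]]
```

>>> step_arm:
  moves:
    - [0.9,1,-1,-20,0,0,0]
    - [0.9,2,-3,-40,0.002,-0.004,0.003]
    - [0.9,2,-3,-52,0.002,-0.004,0.003]
    - [0.9,2,-3,-58,0.002,-0.004,0.003]
    - [0.9,2,-3,-58,0.002,-0.004,0.003]
    - [0.9,2,-3,-58,0.002,-0.004,0.003]

```text
clock: 14.95
position: [0.4606, -0.1234, 0.2344]
ee_rot: [0.094, 0.996, 0.0, 0.001]
ft_force: [0.3, -0.0, -1.7]
grip_width: 0.346
grasp_force: 59.6
```

```bash
python3 - <<'E'
from h import *
import pickle
cs={n:cam(n) for n in("scene","side")};pickle.dump(cs,open("c3.pkl","wb"))
a=np.radians(79);e=np.array([-np.sin(a),np.cos(a),0]);Z=np.array([0,0,1])
ax=np.array([.6004,-.1465,.004])-.0075*np.array([np.cos(a),np.sin(a),0]);L=ax+.125*Z;n=.866*Z+.5*e;W=L+.09*n
ims=[]
for k,c in cs.items():
    im=cv2.resize(c["im"],None,fx=4,fy=4);p=proj(c,[L,W])*4
    for q in p:cv2.circle(im,tuple(int(v) for v in q),4,(0,0,255),1)
    u,v=p.mean(0).astype(int);u=max(u,200);v=max(v,220);ims.append(im[v-220:v+220,u-200:u+200])
cv2.imwrite("pics/scan.png",np.hstack(ims));o=manip.get_obs();print(o["position"],o["clock"],o["grasp_force"])
E
```

```text
[ 0.46078576 -0.12345     0.23462918] 15.05 59.63924288749695
```

View pics/scan.png

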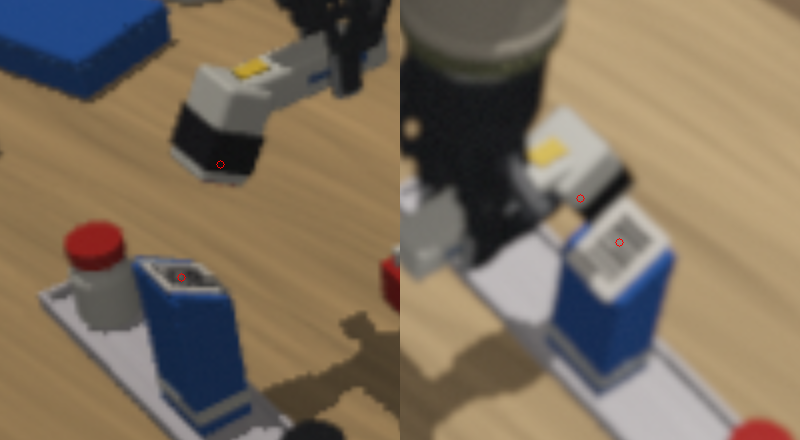

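Scene panel: scanner nose at (220,165), label at (183,276). Side panel: label centre at about (620,250), head at (590,170). I'll compare head and label outlines with the model projections for the lateral offset.

```bash
python3 - <<'E'
from h import *
import pickle
cs=pickle.load(open("c3.pkl","rb"));o=manip.get_obs()
a=np.radians(79);e=np.array([-np.sin(a),np.cos(a),0]);Z=np.array([0,0,1])
A=np.array([np.cos(a),np.sin(a),0]);ax=np.array([.6004,-.1465,.004])-.0075*A;L=ax+.125*Z;n=.866*Z+.5*e;W0=L+.09*n
Rm=R.from_quat(o["ee_rot"]).as_matrix();y=Rm[:,1];z=-Rm[:,2];x=np.cross(y,z);print("x",x,"z",z)
O=o["position"]+.012*x+.0068*z;W=O+.0856*x-.0325*z;p=.866*x+.5*z
D=W-L;b=.5*x-.866*z;print("W",W,"label in window",(-D@b).round(4),(-D@y).round(4),(-D@p).round(4),"ang",np.degrees(np.arccos(-b@n)))
for k,c in cs.items():
    q=proj(c,[L,W0])*4;u,v=q.mean(0).astype(int);u=max(u,200);v=max(v,220);off=np.array([u-200,v-220])-([400,0] if k=="side" else [0,0])
    P=[W+i*.022*y+j*.02*p for i,j in((1,1),(-1,1),(-1,-1),(1,-1))]+[W,O+.03*Z]
    print(k,(proj(c,P)*4-off).round(0).tolist())
    print(" label px->",off)
s,d=cs["scene"],cs["side"]
def px(c,k,p):
    q=proj(c,[L,W0])*4;u,v=q.mean(0).astype(int);u=max(u,200);v=max(v,220);return (np.array(p)+np.array([u-200,v-220])-([400,0] if k=="side" else [0,0]))/4.
print("label tri",tri([s,d],[px(s,"scene",(183,276)),px(d,"side",(620,250))]),L)
E
```

```text
x [ 0.98226825 -0.18746881  0.00212866] z [-2.14544355e-03  1.13384699e-04  9.99997692e-01]
W [ 0.55671028 -0.14174987  0.209137  ] label in window 0.0913 -0.004 -0.0023 ang 0.562417305053718
scene [[214.0, 176.0], [181.0, 148.0], [227.0, 153.0], [261.0, 181.0], [221.0, 165.0], [315.0, 43.0]]
 label px-> [513 341]
side [[579.0, 146.0], [626.0, 192.0], [579.0, 238.0], [532.0, 192.0], [579.0, 192.0], [476.0, 191.0]]
 label px-> [809 600]
label tri [ 0.59550196 -0.15685115  0.12697624] [ 0.59896893 -0.1538622   0.129     ]
```

Head sits about 7 mm further along +x than modelled and the label is slightly lower. Correcting by (-8,-5,-2) mm, then holding still.

>>> step_arm:
  moves:
    - [0.9,-4,-3,-1,0,0,0]
    - [0.9,-8,-5,-2,0,0,0]
    - [0.9,-8,-5,-2,0,0,0]
    - [0.9,-8,-5,-2,0,0,0]
    - [0.9,-8,-5,-2,0,0,0]
    - [0.9,-8,-5,-2,0,0,0]
    - [0.9,-8,-5,-2,0,0,0]
    - [0.9,-8,-5,-2,0,0,0]
    - [0.9,-8,-5,-2,0,0,0]
    - [0.9,-8,-5,-2,0,0,0]

```text
clock: 16.05
position: [0.4524, -0.1285, 0.2318]
ee_rot: [0.094, 0.996, -0.0, 0.0]
ft_force: [0.1, -0.1, -1.8]
grip_width: 0.346
grasp_force: 59.6
```

>>> step_arm:
  moves:
    - [0.9,0,0,0,0,0,0]
    - [0.9,0,0,0,0,0,0]
    - [0.9,0,0,0,0,0,0]
    - [0.9,0,0,0,0,0,0]
    - [0.9,0,0,0,0,0,0]
    - [0.9,0,0,0,0,0,0]
    - [0.9,0,0,0,0,0,0]
    - [0.9,0,0,0,0,0,0]
    - [0.9,0,0,0,0,0,0]
    - [0.9,0,0,0,0,0,0]

```text
clock: 17.05
position: [0.4524, -0.1285, 0.2318]
ee_rot: [0.094, 0.996, -0.0, 0.0]
ft_force: [1.1, -0.3, -2.7]
grip_width: 0.343
grasp_force: 59.6
```

```bash
python3 - <<'E'
from h import *
o=manip.get_obs();a=np.radians(-9.1+90)
q=R.from_quat([.079,.997,-.001,-.001])
print(o["position"],delta([.491,.325,.0632],q,o))
E
```

```text
[ 0.45238082 -0.12848099  0.23183305] (array([  38.6,  453.5, -168.6]), array([-0.0017,  0.0031,  0.0306]))
```

Held 1.8 s. Returning to the rest.

>>> step_arm:
  moves:
    - [0.9,0,0,25,0,0,0]
    - [0.9,0,0,55,0,0,0]
    - [0.9,2,30,60,0,0,0]
    - [0.9,6,70,60,0,0,0.005]
    - [0.9,10,115,60,0,0,0.01]
    - [0.9,14,160,60,0,0,0.015]
    - [0.9,18,205,60,0,0,0.02]
    - [0.9,22,250,60,0,0,0.025]
    - [0.9,26,295,60,0,0,0.03]
    - [0.9,29,340,60,-0.002,0.003,0.031]

```text
clock: 18.05
position: [0.4813, 0.2133, 0.2919]
ee_rot: [0.079, 0.997, -0.001, -0.001]
ft_force: [1.1, -0.3, -2.2]
grip_width: 0.346
grasp_force: 59.8
```

>>> step_arm:
  moves:
    - [0.9,4,40,0,0,0,0]
    - [0.9,7,75,0,0,0,0]
    - [0.9,9,100,0,0,0,0]
    - [0.9,9.5,113,0,0,0,0]
    - [0.9,9.5,113.5,0,0,0,0]
    - [0.9,9.5,113.5,0,0,0,0]
    - [0.9,9.5,113.5,0,0,0,0]

```text
clock: 18.75
position: [0.4915, 0.3232, 0.2921]
ee_rot: [0.08, 0.997, -0.001, -0.001]
ft_force: [-0.0, -0.5, -2.9]
grip_width: 0.344
grasp_force: 59.7
```

```bash
python3 - <<'E'
from h import *
o=manip.get_obs();print(o["position"],delta([.491,.325,.0632],R.from_quat([.079,.997,-.001,-.001]),o),o["ee_rot"])
E
```

```text
[0.49146316 0.3232305  0.29214396] (array([  -0.5,    1.8, -228.9]), array([0.0007, 0.0007, 0.0019])) [ 7.99204316e-02  9.96800161e-01 -1.32694137e-03 -6.35471227e-04]
```

>>> step_arm:
  moves:
    - [0.9,-0.5,1.8,-45,0,0,0.002]
    - [0.9,-0.5,1.8,-90,0,0,0.002]
    - [0.9,-0.5,1.8,-135,0,0,0.002]
    - [0.9,-0.5,1.8,-175,0,0,0.002]
    - [0.9,-0.5,1.8,-200,0,0,0.002]
    - [0.9,-0.5,1.8,-212,0,0,0.002]
    - [0.9,-0.5,1.8,-212,0,0,0.002]
    - [0.9,-0.5,1.8,-218,0,0,0.002]
    - [0.9,-0.5,1.8,-222,0,0,0.002]
    - [0.9,-0.5,1.8,-224,0,0,0.002]

```text
clock: 19.75
position: [0.4908, 0.327, 0.0685]
ee_rot: [0.078, 0.997, -0.001, -0.0]
ft_force: [-0.3, -0.9, -2.3]
grip_width: 0.344
grasp_force: 59.7
```

>>> step_arm:
  moves:
    - [0.9,0,0,-2,0,0,0]
    - [0.9,0,0,-4,0,0,0]
    - [0.9,0,0,-4.5,0,0,0]
    - [0.9,0,0,-4.5,0,0,0]

```text
clock: 20.15
position: [0.4904, 0.3268, 0.0634]
ee_rot: [0.078, 0.997, -0.001, -0.001]
ft_force: [-0.1, -0.4, -1.9]
grip_width: 0.344
grasp_force: 59.8
```

>>> step_arm:
  moves:
    - [0.9,0,-1.5,-1,0,0,0]
    - [0.9,0,-1.5,-1,0,0,0]
    - [0.9,0,-1.5,-1,0,0,0]

```text
clock: 20.45
position: [0.4905, 0.3265, 0.0632]
ee_rot: [0.077, 0.997, -0.0, -0.001]
ft_force: [-2.7, 3.5, 6.1]
grip_width: 0.343
grasp_force: 60.5
```

Contact. Release and rise straight.

>>> step_arm:
  moves:
    - [0.6,0,0,0,0,0,0]
    - [0.4,0,0,0,0,0,0]
    - [0,0,0,0,0,0,0]
    - [0,0,0,0,0,0,0]
    - [0,0,0,0,0,0,0]
    - [0,0,0,30,0,0,0]
    - [0,0,0,75,0,0,0]
    - [0,0,0,120,0,0,0]
    - [0,0,0,165,0,0,0]
    - [0,0,0,180,0,0,0]

```text
clock: 21.45
position: [0.4918, 0.3263, 0.2477]
ee_rot: [0.078, 0.997, 0.001, 0.002]
ft_force: [0.4, 0.3, 0.8]
grip_width: 1.002
grasp_force: 0.0
```

>>> step_arm:
  moves:
    - [0,0,0,0,0,0,0]
    - [0,0,0,0,0,0,0]
    - [0,0,0,0,0,0,0]

```text
clock: 21.75
position: [0.4897, 0.3248, 0.2403]
ee_rot: [0.078, 0.997, -0.002, -0.002]
ft_force: [0.4, -0.2, -0.4]
grip_width: 0.999
grasp_force: 0.0
```

```bash
python3 - <<'E'
from h import *
import pickle
c=cam("wrist");s=cam("scene");o=manip.get_obs();w=pickle.load(open("w4.pkl","rb"))
def y(c):
    h=cv2.cvtColor(c["im"],cv2.COLOR_BGR2HSV);m=cv2.inRange(h,(22,150,150),(35,255,255))
    n,l,st,ce=cv2.connectedComponentsWithStats(m);i=1+np.argmax(st[1:,4]);return onz(c,ce[i],.1),st[i,4]
print("yellow before/after",y(w),y(c),o["clock"])
a=cv2.resize(c["im"][80:310,150:360],(400,438));b=cv2.resize(s["im"][110:320,120:400],(400,300));b=cv2.copyMakeBorder(b,0,138,0,0,0)
cv2.imwrite("pics/end.png",np.hstack([a,b]))
E
```

```text
yellow before/after (array([0.55261121, 0.31450624, 0.1       ]), np.int32(317)) (array([0.55287797, 0.31631373, 0.1       ]), np.int32(325)) 21.85
```

View pics/end.png

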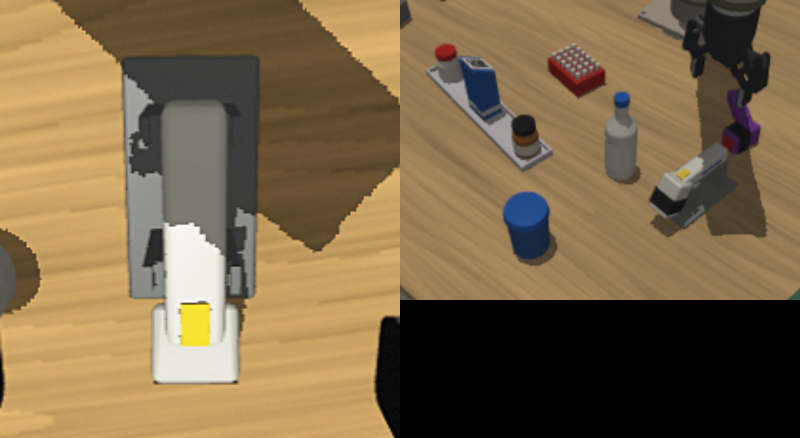

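The scanner is back on its rest, its button within 2 mm of where it was. The cartridge stands and the neighbours are unmoved.

```bash
python3 -c "
from workcell import manip
print(manip.hand_in())"
```

```text
the job is handed in; nothing more can be done
None
```

The job is handed in at about 22 s of the 72 s allowed, and no verdict came back: the cartridge stands upright in the lane, the scanner was held about 9 cm from the label for 1.8 s (aim estimated from camera views, within a few mm), and it is back on its rest within 2 mm, with nothing else seen to move.

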